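# Shut and bolt the sample case

### The arm

A 7-joint arm with a two-finger parallel gripper is mounted at the origin on a cart in front of the work surface, level with it; the furniture and walls round the work are solid. World frame = base frame: x ahead of the robot, y to its left, z up, the work surface at z = 0. Lengths are in mm, angles in rad, forces in N, time in s.
With the tool pointing down it reaches from about 400 to 875 mm from the base axis. Payload 6.5 kg.
Tool frame: the origin (TCP) lies at the very end of the fingers, on their centre line; the grasp point (between the pads) lies bot.grasp_offset behind it (bot.grasp_offset is the distance from the TCP to the grasp point, in mm); z points along the fingers, y is the line along which they close (so a half turn about z gives the same grasp; the last joint's range is limited). The gripper opens to 88 mm and grips with 3 to 60 N. Pads are 18 mm wide; open, the fingers measure 123 mm over their backs; the gripper's body (75 mm by 187 mm) begins 45 mm behind the grasp point.
Start: joints at [1.204, 0.536, -0.004, 1.538, 0.003, 1.067, -0.071], TCP at [192.581, -620.808, 238.716] pointing down, gripper open.
Joint ranges: [-2.7, 2.7], [-0.37, 2.16], [-1.27, 1.26], [0.24, 2.4], [-1.31, 4.45], [0.19, 1.91], [-2.76, 2.76]. Speed limits (rad/s): [2.39, 2.39, 3.14, 3.14, 3.14, 3.14, 3.14].

### API

Orientations are given as a unit quaternion [w, x, y, z].
In Python, from rig import bot gives the robot as it stands.
- The arm moves only by the shell command python3 jog.py 'ROWS' [OPENING] [FORCE]. ROWS is 1 to 10 rows, one to a line, with the numbers parted by commas; each row has 6 numbers: dx, dy, dz in shares of 100 cm (1.0 is 100 cm), then a rotation vector rx, ry, rz in normalised numbers (1 is 45 degrees); each row shifts and turns the commanded pose from where the row before left it, along the tool's axes as they then stand; what a row does not reach is not made up. A row lasts 1/10 s, in which the tool goes at most 50 mm and 0.15 rad, less where a joint would pass 70% of its speed; a pose out of reach is approached as far as the arm can. OPENING is the opening from 0.0 (shut) to 1.0 (fully open), set as the command begins (- or left out keeps the last). The fingers move at their own pace and stop on an object; FORCE is the grip in N (left out, the last holds). Time passes only in rows, so rows that do not move let the fingers close. It prints the time, the measured TCP pose, the force, the opening and the grip force at its end. No shift or turn number may pass 1 either way. Input that does not fit is refused with a message, and nothing moves.
- bot.get_obs(): the state, without advancing time (a new reading comes with each control period).
- bot.grab_frame(name): name is "scene" or "top"; returns the picture (384x512x3 uint8, blue, green, red); there is no depth.
- bot.get_calibration(name): a dict with "fx", "fy", "cx", "cy" (pixels), "extrinsics" (4x4, takes a point from camera to world coordinates). Camera axes: x right, y up, looking along -z (the intrinsics and any distortion apply to the point x, -y, -z); pixel columns grow to the right and rows downward; lengths in mm; the calibration is good to about 2 mm. A picture is of the moment at which its call begins. get_calibration takes no time and is no camera call.
- bot.sign_off(): hands the job in; it is judged then, once.
The state is a dict: "clock": time; "joints": joint angles; "dq": joint speeds; "effort": joint torques, N m; "position": TCP position; "tool_rot": TCP orientation; "ft_force": force on the tool from outside, world axes, zero at the start; "ft_torque": the same for the moment, N m; "opening": opening from 0.0 (shut) to 1.0 (fully open); "grip_force": force on a finger pad.
Only numpy, scipy, OpenCV 4.12 (cv2) and the standard library are available. Lean on these libraries where they do the work, as an engineer would, in place of code of your own. Each camera call takes 0.05 s, during which the arm holds its last target. There are 200 camera calls.

### The job

Shut the clear lid of the grey sample case right down onto its seal, slide the barrel bolt across through the steel eye on the lid, then feel for the notch in the catch plate and turn the bolt's handle fully down into it, so that the lid stays locked. Do it gently: do not force the handle against the catch plate's edge or press hard on the lid, and leave the oil bottle, the tin and the polishing bar alone.

Things in the scene. Friction and masses are not known exactly. Their poses are not given: they have to be found in the camera images.
- case: Grey sheet-metal sample case screwed to the counter, 118 mm deep (x) x 220 wide (y) x 60 high, tools lying inside. Origin: centre of its underside; x points from its front (robot side) to its hinge side, y to its left, z up. All numbers below are mm in this frame. The front of its top (x -59 to -13, z 60) is a fixed rail that carries the bolt; behind it is the well under the lid.
- bolt_plate: The bolt's steel fittings on the rail (fixed; origin and axes as the case): two saddles, 18 mm wide and up to z 84, hold the rod at y 48 to 62 and y -30 to -16; the bolt's axis runs along y at x -37, z 75. The catch plate belongs to them. All thin: they bend at 40 N, which 19 N on the knob gives when the handle lies on the catch plate's edge. 5 to 9 N on the knob are enough.
- catch_edge (a point): Point on the top edge of the catch plate at x -57.5, y 4, z 89: an upright 3 mm steel edge along the rail's front, with one notch 11.4 mm wide, open at the top, down to z 70; only there can the handle's arm (flat bar, 8 mm along y) pass down. The plate is screwed on through long slots: its notch stands anywhere from 28 to 48 mm travel (y 14 to -6), not measured: find it by feel.
- lid (a joint): Angle of the lid, rad: 0 = fully down, grows as its front edge rises (starts 0.6 to 0.95). Clear panel in an aluminium frame, 72 deep x 220 wide x 6 mm thick, top at z 67 when down. Stiff hinges hold it at any angle; about 3 N at the front edge move it. More than 35 N from the fingers cracks it.
- lid_hinge (a point): Middle of the lid's hinge line (along y) at the back of the case, x 59, z 61, level with the underside of the shut lid.
- lid_edge (a point): Point on top of the lid's front frame bar (10 mm wide), 20 mm left of the middle, 5 mm behind the front edge. The rubber seal under this bar stands 3 mm proud: pressing it right down takes about 12 N, and let go the lid comes back to about 0.015 to 0.03 rad. The bolt's tapered nose then draws it down (to about 0.013); if it stands above about 0.04 the nose runs into the eye.
- eye (a point): Centre of the steel eye (opening 16 mm high, 20 mm wide; 10 mm long along y) on a tongue at the lid's front edge; with the lid down it stands over the rail at y -50 to -40, up to z 88, in line with the bolt.
- bolt (a joint): Travel of the bolt, m: 0 = drawn back (starts 0 to 0.004), grows as it slides along the case's -y (to the right) to the eye; hard stop at 0.052. 12 mm rod with a 14 mm tapered nose: it reaches the eye at 0.006 and is through in full thickness at 0.028. It slides with 2 to 4 N, up to about 10 N while the nose draws the lid down.
- handle (a joint): Angle of the bolt's handle about the bolt's axis, rad: 0 = upright (starts -0.05 to 0.25), grows as the knob comes over towards the case's front (-x); about 0.78 to 0.85 when it lies on the catch plate's edge; 1.57 = level, fully down in the notch, knob out in front of the case. It stays where it is left and turns with about 0.5 N at the knob.
- knob (a point): Centre of the black ball knob, 18 mm across, at the end of the handle: 48 mm from the bolt's axis, on a flat bar arm, 8 x 7 mm. At handle angle a it is at x -37 - 48 sin a, y 42 - travel, z 75 + 48 cos a.
- oil_bottle: Loose bystander: drip bottle of oil with a pointed cap, 41 mm across, 113 mm high, standing left of the case. Origin: centre of its foot.
- mandrel_tin: Loose bystander: round flat tin, 64 mm across, 24 mm high, in front of the bottle. Origin: centre of its underside.
- compound_bar: Loose bystander: half-wrapped bar of polishing compound, 27 x 59 x 22 mm, lying to the right. Origin: centre of its underside.

How it is judged:
By the outcome, as a careful person would: the job done as asked, in the order asked, and still so for the second after the job is handed in, with the robot touching nothing.
It also fails if it takes over 72 s, if anything falls off the work surface, if the arm or the gripper's body presses on something with over 40 N, if the wrist force passes 120 N, or if a joint passes its speed limit or range.

## Working session

There is one attempt and no reset: what is moved stays moved. The work goes in short steps, Python scripts to look and compute and a shell command to move; the robot and the scene stay as the last step left them, time stands still between calls to the robot, and variables do not carry over. Pictures are saved under pics/ and viewed, at most 10 in all, crops included, and the job is handed in when it is done.

```bash
ls; mkdir -p pics; python3 - <<'E'
from rig import bot
import cv2,numpy as np
o=bot.get_obs();print({k:np.round(v,3) for k,v in o.items()},bot.grasp_offset)
for n in("scene","top"):
    cv2.imwrite(f"pics/{n}0.png",bot.grab_frame(n)); c=bot.get_calibration(n);print({k:np.round(v,3) for k,v in c.items()})
E
```

```text
jog.py
pics
rig.py
{'clock': np.float64(0.0), 'joints': array([ 1.204,  0.537, -0.004,  1.539,  0.003,  1.067, -0.071]), 'dq': array([ 0.002, -0.001,  0.001, -0.002, -0.   , -0.002,  0.002]), 'effort': array([ 2.0000e-03, -5.7099e+01,  9.9100e-01, -2.5160e+01, -5.6000e-02,
        1.8000e-02,  0.0000e+00]), 'position': array([ 192.411, -620.259,  237.845]), 'tool_rot': array([-0.001,  0.989,  0.15 , -0.   ]), 'ft_force': array([ 0.673, -0.682,  0.132]), 'ft_torque': array([ 0.03 , -0.007, -0.032]), 'grip_force': np.float64(0.0), 'opening': np.float64(0.999)} 18.700000000000003
{'fx': np.float64(388.241), 'fy': np.float64(388.241), 'cx': np.float64(245.866), 'cy': np.float64(184.296), 'extrinsics': array([[ 8.05000e-01,  3.71000e-01, -4.64000e-01,  9.23580e+01],
       [-5.93000e-01,  4.81000e-01, -6.46000e-01, -5.30081e+02],
       [-1.60000e-02,  7.95000e-01,  6.07000e-01,  6.03183e+02],
       [ 0.00000e+00,  0.00000e+00,  0.00000e+00,  1.00000e+00]])}
{'fx': np.float64(476.94), 'fy': np.float64(476.94), 'cx': np.float64(258.586), 'cy': np.float64(184.712), 'extrinsics': array([[ 6.100000e-02,  9.760000e-01, -2.090000e-01,  2.642210e+02],
       [-9.980000e-01,  6.100000e-02, -9.000000e-03, -9.560000e-01],
       [ 4.000000e-03,  2.090000e-01,  9.780000e-01,  1.216991e+03],
       [ 0.000000e+00,  0.000000e+00,  0.000000e+00,  1.000000e+00]])}
```

View pics/scene0.png

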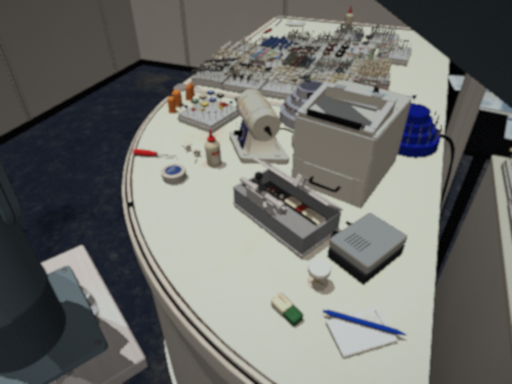

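View pics/top0.png

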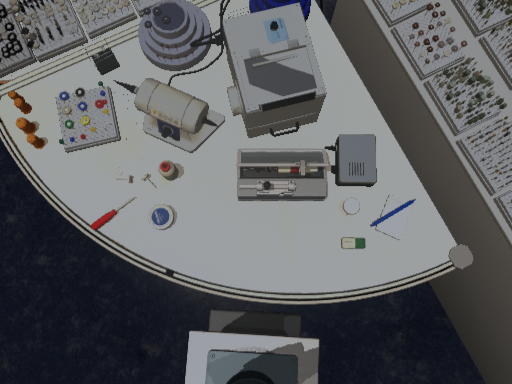

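The scene view shows the case at about (287,210) with the lid raised, the bottle at (212,150), the tin at (174,173) and the bar at (287,308). In the top view the case covers columns 237-328 and rows 148-201, with the bolt at about (270,187). I'll enlarge both.

```bash
python3 - <<'E'
import cv2,numpy as np
a=cv2.imread("pics/scene0.png")[155:255,225:350];b=cv2.imread("pics/top0.png")[140:210,230:345]
a=cv2.resize(a,None,fx=4,fy=4,interpolation=cv2.INTER_CUBIC)[:, :500]
b=cv2.resize(b,(800,487),interpolation=cv2.INTER_CUBIC)
cv2.imwrite("pics/ca.png",cv2.resize(cv2.imread("pics/scene0.png")[155:255,225:350],(750,600),interpolation=cv2.INTER_CUBIC));cv2.imwrite("pics/cb.png",b)
E
```

```text
(no output)
```

View pics/ca.png

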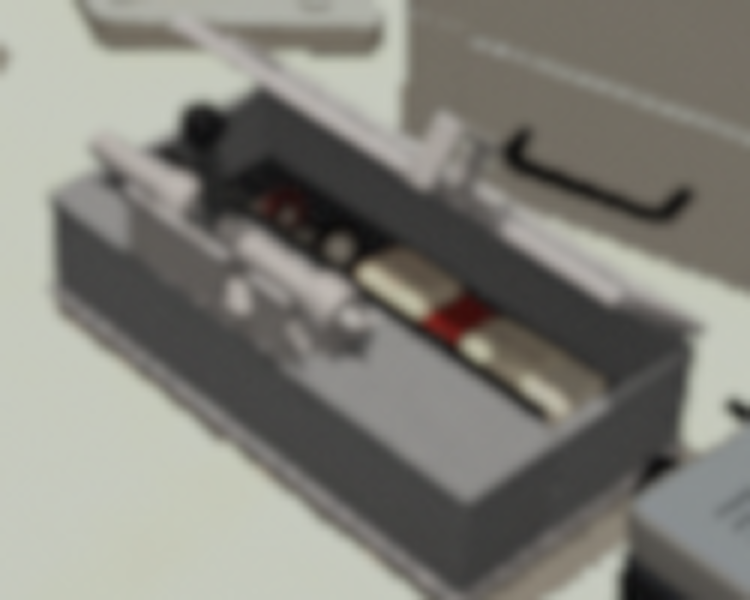

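View pics/cb.png

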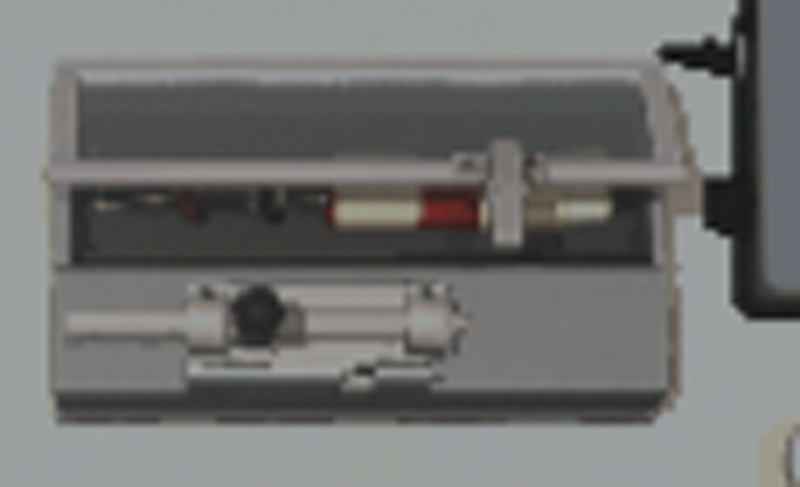

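The scene crop shows the lid open, with the eye at about (450,155), the knob at (203,125), and the front rail corners at (55,200) and (470,500). In the top crop the rail's front edge runs from (53,389) to (668,388) and its rear edge is at row 266. The rod is at row 325, the knob at (257,315) and the eye at (507,195).

```bash
cat > h.py <<'E'
import numpy as np
from rig import bot
def ray(n,u,v):
    c=bot.get_calibration(n);E=c["extrinsics"]
    d=E[:3,:3]@np.array([(u-c["cx"])/c["fx"],-(v-c["cy"])/c["fy"],-1]);return E[:3,3],d
def onz(n,u,v,z):
    p,d=ray(n,u,v);return p+d*(z-p[2])/d[2]
def tri(a,b):
    p,d=ray(*a);q,e=ray(*b);t,s=np.linalg.lstsq(np.c_[d,-e],q-p,rcond=None)[0]
    return (p+t*d+q+s*e)/2,np.linalg.norm(p+t*d-q-s*e)
T=lambda x,y:("top",230+x*115/800-.5,140+y*70/487-.5)
S=lambda x,y:("scene",225+x/6-.5,155+y/6-.5)
E
python3 - <<'E'
from h import *
np.set_printoptions(precision=1,suppress=True)
for nm,t,s,z in [("FL",(54,390),(55,200),60),("FR",(668,389),(470,500),60),("rearL",(60,266),None,60),("rearR",(655,266),None,60),("rodL",(66,325),(97,145),75),("knob",(257,315),(203,125),123),("nose tip",(467,324),(370,325),75),("eye top",(507,160),(450,120),None),("lidcorner L",(46,172),(178,22),None),("lidcorner R",(697,172),(700,328),None)]:
    print(nm, onz(*T(*t),z) if z else "", onz(*S(*s),z) if s and z else "", tri(T(*t),S(*s)) if s else "")
E
```

```text
FL [481.2  60.7  60. ] [477.7  54.2  60. ] (array([482.3,  61.1,  53.6]), np.float64(0.25121790756404494))
FR [ 495.1 -156.8   60. ] [ 493.5 -158.    60. ] (array([ 495.2, -156.9,   58.2]), np.float64(0.6903566394131426))
rearL [526.4  61.8  60. ]  
rearR [ 539.6 -150.8   60. ]  
rodL [501.9  57.3  75. ] [499.3  56.3  75. ] (array([501.4,  57.8,  73.4]), np.float64(1.7944961283637344))
knob [499.3  -9.1 123. ] [498.6 -10.1 123. ] (array([499.5,  -9.1, 122. ]), np.float64(0.15984932786086775))
nose tip [511.  -83.4  75. ] [512.8 -85.7  75. ] (array([512.4, -84.3,  73.8]), np.float64(2.675149373598023))
eye top   (array([548.1, -86.6, 148.3]), np.float64(8.389663099976099))
lidcorner L   (array([547.8,  67. , 106.1]), np.float64(2.321644579519021))
lidcorner R   (array([ 573.4, -165.7,   94.4]), np.float64(18.035138612649188))
```

```bash
cat >> h.py <<'E'
from scipy.spatial.transform import Rotation as R
YAW=.0635;O=np.array([546.3,-44.2,0]);C=R.from_rotvec([0,0,YAW])
np.set_printoptions(precision=2,suppress=True)
def rot(o): return R.from_quat(np.roll(o["tool_rot"],-1))
def status():
    o=bot.get_obs();print("t",round(float(o["clock"]),2),"case",C.inv().apply(o["position"]-O),"F(case)",C.inv().apply(o["ft_force"]),"open",round(float(o["opening"])*88,1),"grip",round(float(o["grip_force"]),1));return o
def goto(x,y,z):
    "tool-frame delta to reach TCP at case x,y,z, tool down, tool y along case -y"
    o=status();r=rot(o);tgt=C*R.from_rotvec([np.pi,0,0]);w=(r.inv()*tgt).as_rotvec()
    print("delta tool",r.inv().apply(C.apply([x,y,z])+O-o["position"]),"after-rot axes",tgt.inv().apply(C.apply([x,y,z])+O-o["position"]),"rotvec",w)
E
python3 - <<'E'
from h import *
goto(14,-78,160)
for n,p,z in[("notch",T(360,378),80),("knob",T(257,315),122),("eye",T(507,195),130)]: print(n,C.inv().apply(onz(*p,z)-O))
print("dryer box top corner L", [C.inv().apply(onz("top",336,135,z)-O) for z in(40,80)])
E
```

```text
t 0.1 case [-389.73 -552.5   237.96] F(case) [-0.37 -0.49  0.54] open 88.2 grip 0.0
delta tool [ 503.99 -366.15   78.44] after-rot axes [ 403.73 -474.5    77.96] rotvec [-0.    0.    0.24]
notch [-57.97   1.23  80.  ]
knob [-44.42  37.95 122.  ]
eye [ -4.8  -46.56 130.  ]
dryer box top corner L [array([ 104.38, -144.2 ,   40.  ]), array([  91.36, -137.23,   80.  ])]
```

The manual's scale: shifts go in shares of 100 cm and turns go in shares of 45 degrees. Converting my numbers, -28 mm / 1000 = -0.028, 24 mm / 1000 = 0.024, 0.12 rad / 0.7854 = 0.1528.

```bash
python3 jog.py '0,0,0,0,0,0.1528
0,0,0,0,0,0.1528
0.024,-0.028,0,0,0,0
0.024,-0.028,0,0,0,0
0.024,-0.028,0,0,0,0
0.024,-0.028,0,0,0,0
0.024,-0.028,0,0,0,0
0.024,-0.028,0,0,0,0
0.024,-0.028,0,0,0,0
0.024,-0.028,0,0,0,0' 0 20; python3 jog.py '0.024,-0.028,0,0,0,0
0.024,-0.028,0,0,0,0
0.024,-0.028,0,0,0,0
0.024,-0.028,0,0,0,0
0.024,-0.028,0,0,0,0
0.024,-0.028,0,0,0,0
0.024,-0.028,0,0,0,0
0.024,-0.028,0,0,0,0
0.02,-0.026,0,0,0,0
0,0,0,0,0,0'; python3 -c "
from h import *
goto(14,-78,125)"
```

```text
clock: 1.1
position: [371.1, -384.1, 238.5]
tool_rot: [-0.0, 1.0, 0.03, -0.0]
ft_force: [-0.5, -0.1, -0.0]
opening: 0.115
grip_force: 0.0
clock: 2.1
position: [569.2, -117.3, 238.4]
tool_rot: [-0.002, 0.999, 0.034, 0.001]
ft_force: [-0.7, -0.2, -0.2]
opening: 0.003
grip_force: 0.0
t 2.1 case [ 18.17 -74.39 238.39] F(case) [-0.69 -0.19 -0.16] open 0.2 grip 0.0
delta tool [ -4.32   3.94 113.37] after-rot axes [ -4.17   3.61 113.39] rotvec [-0. -0.  0.]
```

To row units: 30 mm / 1000 = 0.03, 23 mm / 1000 = 0.023.

```bash
python3 jog.py '-0.004,0.004,0.023,0,0,0
0,0,0.03,0,0,0
0,0,0.03,0,0,0
0,0,0.02,0,0,0
0,0,0.008,0,0,0
0,0,0,0,0,0'; python3 jog.py '0,0,0.005,0,0,0
-0.002,0,0.005,0,0,0
-0.004,0,0.005,0,0,0
-0.004,0,0.005,0,0,0
-0.003,0,0.005,0,0,0
0,0,0,0,0,0';  python3 -c "
from h import *
goto(-4.4,-78,83)"
```

```text
clock: 2.7
position: [562.2, -127.8, 126.8]
tool_rot: [-0.0, 1.0, 0.03, -0.001]
ft_force: [0.6, 0.6, 0.9]
opening: 0.009
grip_force: 0.0
clock: 3.3
position: [549.0, -128.3, 102.0]
tool_rot: [-0.0, 1.0, 0.03, -0.001]
ft_force: [-0.7, -0.2, 0.3]
opening: 0.002
grip_force: 0.0
t 3.3 case [ -2.62 -84.1  101.99] F(case) [-0.73 -0.2   0.34] open 0.2 grip 0.0
delta tool [-1.76 -6.09 19.  ] after-rot axes [-1.78 -6.1  18.99] rotvec [-0.  0. -0.]
```

To row units: 4 mm / 1000 = 0.004.

```bash
python3 jog.py '0,0,0.004,0,0,0
0,0,0.004,0,0,0
0,0,0.004,0,0,0';  python3 -c "
from h import *
status()
import cv2
a=bot.grab_frame('scene')[155:255,225:350];cv2.imwrite('pics/p1.png',cv2.resize(a,(750,600),interpolation=2))"
```

```text
clock: 3.6
position: [549.8, -128.3, 90.4]
tool_rot: [0.0, 1.0, 0.03, -0.0]
ft_force: [-2.7, -0.9, 2.9]
opening: 0.005
grip_force: 1.8
t 3.6 case [ -1.82 -84.16  90.41] F(case) [-2.73 -0.74  2.94] open 0.5 grip 1.8
```

View pics/p1.png

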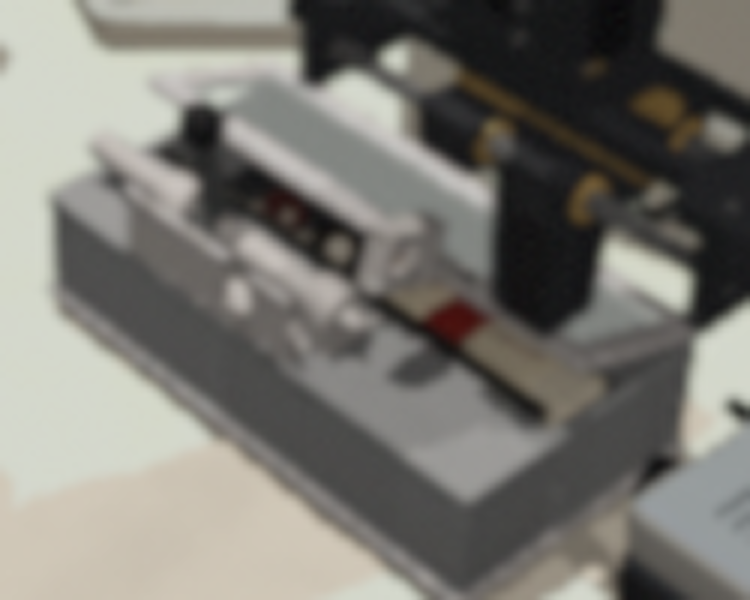

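The fingers at about (545,280) are on the lid's front bar and the lid is following them down. The eye is at about (400,250). I'll keep going.

To row units: 4 mm / 1000 = 0.004, 3 mm / 1000 = 0.003.

```bash
python3 jog.py '-0.002,0,0.004,0,0,0
-0.002,0,0.004,0,0,0
-0.002,0,0.004,0,0,0
0,0,0.003,0,0,0
0,0,0.002,0,0,0';  python3 -c "
from h import *
status()"; python3 jog.py '0,0,0.002,0,0,0
0,0,0.001,0,0,0
0,0,0,0,0,0';  python3 -c "
from h import *
status()"
```

```text
clock: 4.15
position: [544.2, -128.4, 73.4]
tool_rot: [-0.0, 1.0, 0.03, -0.0]
ft_force: [-0.3, -0.3, 1.6]
opening: 0.005
grip_force: 1.0
t 4.15 case [ -7.49 -83.93  73.37] F(case) [-0.27 -0.24  1.61] open 0.5 grip 1.0
clock: 4.45
position: [543.9, -128.5, 70.4]
tool_rot: [-0.0, 1.0, 0.03, -0.0]
ft_force: [-0.2, -0.3, -0.3]
opening: 0.004
grip_force: 0.0
t 4.45 case [ -7.73 -83.96  70.43] F(case) [-0.23 -0.25 -0.35] open 0.4 grip 0.0
```

```bash
for i in 1 2 3; do :; done; python3 jog.py '0,0,0.001,0,0,0
0,0,0.001,0,0,0
0,0,0,0,0,0';  python3 -c "
from h import *
status()"
```

```text
clock: 4.75
position: [544.0, -128.5, 68.8]
tool_rot: [0.0, 1.0, 0.03, -0.0]
ft_force: [-2.0, 0.0, 5.0]
opening: 0.006
grip_force: 2.2
t 4.75 case [ -7.65 -84.02  68.82] F(case) [-1.96  0.17  4.98] open 0.5 grip 2.2
```

To row units: 0.7 mm / 1000 = 0.0007.

```bash
python3 jog.py '0,0,0.0007,0,0,0
0,0,0.0007,0,0,0
0,0,0,0,0,0';  python3 -c "
from h import *
status()"
```

```text
clock: 5.05
position: [543.9, -128.5, 67.7]
tool_rot: [0.0, 1.0, 0.03, -0.0]
ft_force: [-4.0, 0.8, 8.7]
opening: 0.005
grip_force: 3.9
t 5.05 case [ -7.74 -83.99  67.71] F(case) [-3.96  1.02  8.71] open 0.5 grip 3.9
```

To row units: 0.6 mm / 1000 = 0.0006.

```bash
python3 jog.py '0,0,0.0006,0,0,0
0,0,0.0006,0,0,0
0,0,0,0,0,0';  python3 -c "
from h import *
status()"
```

```text
clock: 5.35
position: [543.9, -128.6, 67.2]
tool_rot: [0.0, 1.0, 0.03, -0.0]
ft_force: [-6.2, 0.8, 15.7]
opening: 0.005
grip_force: 7.9
t 5.35 case [ -7.71 -84.03  67.24] F(case) [-6.15  1.2  15.72] open 0.4 grip 7.9
```

To row units: -35 mm / 1000 = -0.035, -32 mm / 1000 = -0.032.

```bash
python3 jog.py '0,0,-0.005,0,0,0
0,0,-0.025,0,0,0
0,0,-0.035,0,0,0
0,0,-0.035,0,0,0
-0.009,-0.03,0,0,0,0
-0.009,-0.03,0,0,0,0
-0.009,-0.03,0,0,0,0
-0.009,-0.032,0,0,0,0
0,0,0,0,0,0' 0.45 12;  python3 - <<'E'
from h import *
import cv2
goto(-44.5,38,107)
a=bot.grab_frame('scene')[155:255,225:350];cv2.imwrite('pics/p2.png',cv2.resize(a,(750,600),interpolation=2))
E
```

```text
clock: 6.25
position: [499.8, -4.1, 166.2]
tool_rot: [-0.001, 0.999, 0.034, -0.0]
ft_force: [0.4, -0.5, 0.3]
opening: 0.446
grip_force: 0.0
t 6.25 case [-43.83  42.99 166.18] F(case) [ 0.36 -0.49  0.31] open 39.2 grip 0.0
delta tool [-0.69  5.12 59.16] after-rot axes [-0.67  4.99 59.18] rotvec [-0.  0.  0.]
```

View pics/p2.png

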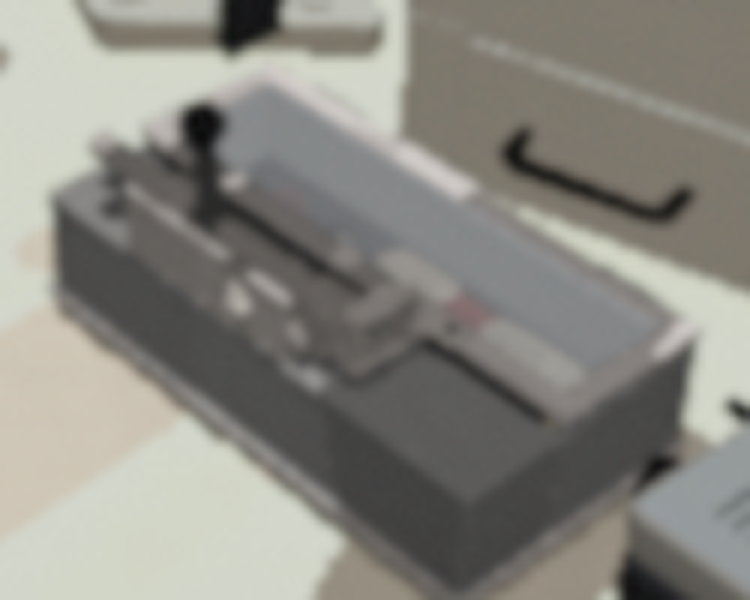

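The lid is down with the eye at about (390,320), in line with the bolt. The knob is still at (203,125). Now I'll grip it.

To row units: 20 mm / 1000 = 0.02, 19 mm / 1000 = 0.019.

```bash
python3 jog.py '-0.001,0.005,0.02,0,0,0
0,0,0.02,0,0,0
0,0,0.019,0,0,0
0,0,0,0,0,0'; python3 jog.py '0,0,0,0,0,0
0,0,0,0,0,0
0,0,0,0,0,0
0,0,0,0,0,0
0,0,0,0,0,0' 0.1 12; python3 -c "
from h import *
status()"
```

```text
clock: 6.7
position: [499.0, -15.3, 105.1]
tool_rot: [0.0, 1.0, 0.03, -0.002]
ft_force: [-0.5, -0.3, -0.6]
opening: 0.446
grip_force: 0.0
clock: 7.2
position: [500.9, -13.9, 107.8]
tool_rot: [-0.0, 1.0, 0.03, 0.001]
ft_force: [0.1, 1.2, 4.6]
opening: 0.188
grip_force: 12.0
t 7.2 case [-43.34  33.12 107.81] F(case) [0.18 1.2  4.61] open 16.5 grip 12.0
```

To row units: 2 mm / 1000 = 0.002, -1 mm / 1000 = -0.001.

```bash
python3 jog.py '0,0.002,-0.001,0,0,0
0,0.002,0,0,0,0
0,0.002,0,0,0,0
0,0.002,0,0,0,0'; python3 -c "
from h import *
status()"; python3 jog.py '0,0.002,0,0,0,0
0,0.002,0,0,0,0
0,0.002,0,0,0,0'; python3 -c "
from h import *
status()"
```

```text
clock: 7.6
position: [500.5, -21.3, 107.9]
tool_rot: [-0.0, 1.0, 0.031, -0.0]
ft_force: [1.0, 5.4, -4.5]
opening: 0.189
grip_force: 12.0
t 7.6 case [-44.3   25.72 107.91] F(case) [ 1.32  5.32 -4.52] open 16.7 grip 12.0
clock: 7.9
position: [500.8, -26.2, 107.9]
tool_rot: [-0.001, 1.0, 0.031, -0.0]
ft_force: [-0.1, 8.9, -2.5]
opening: 0.19
grip_force: 12.0
t 7.9 case [-44.3   20.82 107.89] F(case) [ 0.45  8.93 -2.46] open 16.7 grip 12.0
```

To row units: 2 mm / 1000 = 0.002.

```bash
python3 jog.py '0,0.002,0,0,0,0
0,0.002,0,0,0,0
0,0,0,0,0,0'; python3 -c "
from h import *
status()"; python3 jog.py '0,0.002,0,0,0,0
0,0.002,0,0,0,0
0,0,0,0,0,0'; python3 -c "
from h import *
import cv2
status()
a=bot.grab_frame('scene')[155:255,225:350];cv2.imwrite('pics/p3.png',cv2.resize(a,(750,600),interpolation=2))"
```

```text
clock: 8.2
position: [501.1, -31.9, 107.9]
tool_rot: [-0.0, 1.0, 0.03, -0.0]
ft_force: [0.5, 3.7, -5.1]
opening: 0.193
grip_force: 12.0
t 8.2 case [-44.29  15.1  107.94] F(case) [ 0.71  3.69 -5.08] open 17.0 grip 12.0
clock: 8.5
position: [501.4, -36.0, 108.0]
tool_rot: [-0.0, 1.0, 0.03, -0.0]
ft_force: [1.3, 4.6, -4.8]
opening: 0.189
grip_force: 12.0
t 8.5 case [-44.26  11.07 107.98] F(case) [ 1.63  4.51 -4.81] open 16.7 grip 12.0
```

View pics/p3.png

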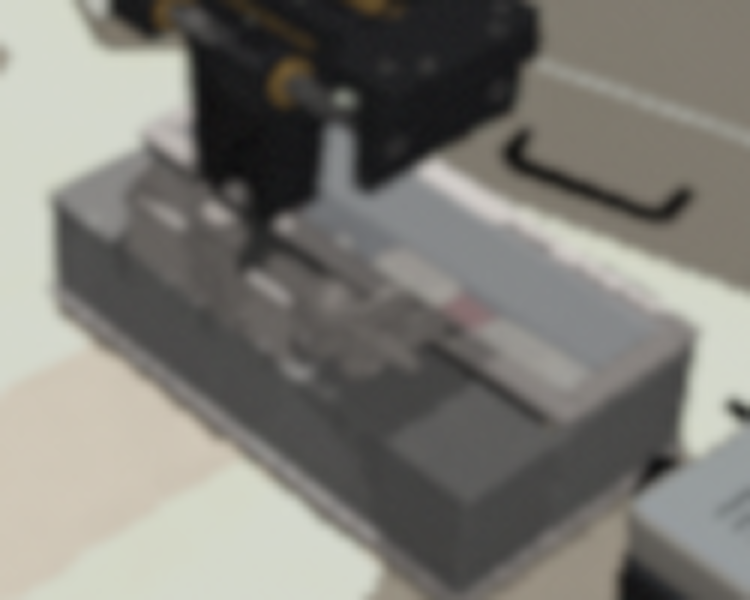

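The nose shows through the eye at about (415,355), and the peak force of 8.9 N has passed. Next I'll lower the handle toward the catch edge.

To row units: -4.6 mm / 1000 = -0.0046, -4.3 mm / 1000 = -0.0043.

```bash
python3 jog.py '0,0,0.001,0,0,0
-0.0046,0,0.001,0,0,0
-0.0046,0,0.0013,0,0,0
-0.0043,0,0.002,0,0,0
-0.0043,0,0.0022,0,0,0
-0.0033,0,0.0023,0,0,0
-0.003,0,0.0023,0,0,0
0,0,0,0,0,0'; python3 -c "
from h import *
status()"
```

```text
clock: 9.35
position: [476.7, -37.5, 95.4]
tool_rot: [0.0, 1.0, 0.03, -0.001]
ft_force: [-0.4, 4.0, 0.1]
opening: 0.187
grip_force: 12.1
t 9.35 case [-69.01  11.07  95.44] F(case) [-0.17  3.98  0.1 ] open 16.4 grip 12.1
```

To row units: -0.7 mm / 1000 = -0.0007.

```bash
python3 jog.py '-0.0007,0,0.0007,0,0,0
-0.0007,0,0.0007,0,0,0
0,0,0,0,0,0'; python3 -c "
from h import *
status()"; python3 jog.py '-0.0007,0,0.0007,0,0,0
-0.0007,0,0.0007,0,0,0
0,0,0,0,0,0'; python3 -c "
from h import *
status()"
```

```text
clock: 9.65
position: [475.8, -37.6, 94.5]
tool_rot: [0.0, 1.0, 0.03, -0.0]
ft_force: [-1.8, 3.7, 0.5]
opening: 0.187
grip_force: 12.1
t 9.65 case [-69.95  11.08  94.46] F(case) [-1.53  3.85  0.53] open 16.4 grip 12.1
clock: 9.95
position: [474.5, -37.6, 93.1]
tool_rot: [0.0, 1.0, 0.03, -0.0]
ft_force: [-1.9, 2.1, 1.5]
opening: 0.181
grip_force: 12.1
t 9.95 case [-71.2   11.12  93.1 ] F(case) [-1.72  2.2   1.5 ] open 16.0 grip 12.1
```

To row units: 0.6 mm / 1000 = 0.0006, -0.5 mm / 1000 = -0.0005.

```bash
python3 jog.py '-0.0005,0,0.0006,0,0,0
-0.0005,0,0.0006,0,0,0
0,0,0,0,0,0'; python3 -c "
from h import *
status()"
```

```text
clock: 10.25
position: [473.6, -37.7, 91.9]
tool_rot: [0.0, 1.0, 0.03, -0.0]
ft_force: [-1.0, 3.5, 2.3]
opening: 0.191
grip_force: 12.1
t 10.25 case [-72.17  11.1   91.93] F(case) [-0.79  3.6   2.34] open 16.8 grip 12.1
```

To row units: 0.6 mm / 1000 = 0.0006, -0.5 mm / 1000 = -0.0005.

```bash
python3 jog.py '-0.0005,0,0.0006,0,0,0
-0.0003,0,0.0005,0,0,0
0,0,0,0,0,0'; python3 -c "
from h import *
status()"
```

```text
clock: 10.55
position: [472.9, -37.7, 91.0]
tool_rot: [0.0, 1.0, 0.03, -0.0]
ft_force: [-3.5, 3.1, 5.5]
opening: 0.188
grip_force: 12.0
t 10.55 case [-72.82  11.11  91.01] F(case) [-3.34  3.31  5.52] open 16.5 grip 12.0
```

Contact with about 6 N tangential at handle angle ≈0.83. Now I'll slide along the edge and feel for the drop.

To row units: 1 mm / 1000 = 0.001.

```bash
for k in 1; do python3 jog.py '0,0.001,0,0,0,0
0,0.001,0,0,0,0
0,0.001,0,0,0,0
0,0,0,0,0,0' >/dev/null; python3 -c "
from h import *
status()"; done; python3 jog.py '0,0.001,0,0,0,0
0,0.001,0,0,0,0
0,0,0,0,0,0' >/dev/null; python3 -c "
from h import *
status()"
```

```text
t 10.95 case [-72.83   9.13  90.97] F(case) [-2.54  6.19  5.75] open 16.5 grip 12.0
t 11.25 case [-72.85   6.91  90.97] F(case) [-1.63  6.75  5.56] open 16.4 grip 12.0
```

To row units: 1 mm / 1000 = 0.001.

```bash
python3 jog.py '0,0.001,0,0,0,0
0,0.001,0,0,0,0
0,0,0,0,0,0' >/dev/null; python3 -c "
from h import *
status()"
```

```text
t 11.55 case [-73.     4.53  90.83] F(case) [-2.38  3.86  4.07] open 16.3 grip 12.0
```

To row units: 1 mm / 1000 = 0.001.

```bash
python3 jog.py '0,0.001,0,0,0,0
0,0.001,0,0,0,0
0,0,0,0,0,0' >/dev/null; python3 -c "
from h import *
status()"
```

```text
t 11.85 case [-73.03   2.34  90.81] F(case) [-2.42  4.91  3.16] open 16.4 grip 12.0
```

To row units: 0.7 mm / 1000 = 0.0007.

```bash
python3 jog.py '0,0.0007,0,0,0,0
0,0.0007,0,0,0,0
0,0,0,0,0,0' >/dev/null; python3 -c "
from h import *
status()"
```

```text
t 12.15 case [-73.03   0.92  90.8 ] F(case) [-1.7   3.52  2.45] open 16.6 grip 12.0
```

To row units: 0.7 mm / 1000 = 0.0007, -0.6 mm / 1000 = -0.0006.

```bash
python3 jog.py '-0.0006,0,0.0007,0,0,0
0,0,0,0,0,0' >/dev/null; python3 -c "
from h import *
status()"
```

```text
t 12.35 case [-73.66   0.93  90.05] F(case) [-2.55  4.77  2.03] open 16.3 grip 12.0
```

To row units: 0.7 mm / 1000 = 0.0007, -0.6 mm / 1000 = -0.0006.

```bash
python3 jog.py '-0.0006,0,0.0007,0,0,0
0,0,0,0,0,0' >/dev/null; python3 -c "
from h import *
status()"
```

```text
t 12.55 case [-74.14   0.89  89.39] F(case) [-1.82  5.19  1.57] open 16.4 grip 12.0
```

The handle drops with falling force at y≈0.9 (travel ≈41 mm), which matches the notch seen in the picture. I'll follow the arc down.

To row units: 1.6 mm / 1000 = 0.0016, 1.5 mm / 1000 = 0.0015.

```bash
python3 jog.py '-0.001,0,0.0015,0,0,0
-0.0011,0,0.0015,0,0,0
-0.0011,0,0.0016,0,0,0
0,0,0,0,0,0' >/dev/null; python3 -c "
from h import *
status()"
```

```text
t 12.95 case [-77.27   0.86  84.7 ] F(case) [-0.94  4.9   1.63] open 15.9 grip 12.0
```

To row units: 2.1 mm / 1000 = 0.0021, -1.2 mm / 1000 = -0.0012.

```bash
python3 jog.py '-0.0011,0,0.0021,0,0,0
-0.0011,0,0.0021,0,0,0
-0.0012,0,0.0021,0,0,0
0,0,0,0,0,0' >/dev/null; python3 -c "
from h import *
status()"
```

```text
t 13.35 case [-80.6    0.84  78.41] F(case) [-0.45  4.77 -0.3 ] open 16.1 grip 12.0
```

To row units: 2.3 mm / 1000 = 0.0023, 2.2 mm / 1000 = 0.0022.

```bash
python3 jog.py '-0.0008,0,0.0023,0,0,0
-0.0008,0,0.0023,0,0,0
-0.0008,0,0.0022,0,0,0
-0.0007,0,0.0023,0,0,0
-0.0004,0,0.0023,0,0,0
-0.0003,0,0.0023,0,0,0
0,0,0,0,0,0' >/dev/null; python3 -c "
from h import *
status()"
```

```text
t 14.05 case [-84.61   0.75  64.57] F(case) [-1.55  5.05 -0.79] open 15.9 grip 11.8
```

To row units: 2 mm / 1000 = 0.002, 1.2 mm / 1000 = 0.0012.

```bash
python3 jog.py '-0.0002,0,0.002,0,0,0
-0.0001,0,0.002,0,0,0
0,0,0.0012,0,0,0
0,0,0,0,0,0' >/dev/null; python3 -c "
from h import *
status()"
```

```text
t 14.45 case [-84.95   0.75  59.54] F(case) [-0.91  4.95 -0.46] open 15.9 grip 11.8
```

```bash
python3 jog.py '0,0,0.0008,0,0,0
0,0,0.0006,0,0,0
0,0,0,0,0,0' >/dev/null; python3 -c "
from h import *
status()"
```

```text
t 14.75 case [-84.98   0.76  58.24] F(case) [-3.06  4.1  -0.25] open 16.1 grip 11.8
```

To row units: 0.8 mm / 1000 = 0.0008, 0.7 mm / 1000 = 0.0007.

```bash
python3 jog.py '0.0002,0,0.0008,0,0,0
0,0,0.0007,0,0,0
0,0,0,0,0,0' >/dev/null; python3 -c "
from h import *
status()"
```

```text
t 15.05 case [-84.94   0.74  56.68] F(case) [-2.33  4.2   0.06] open 15.9 grip 11.8
```

To row units: 0.8 mm / 1000 = 0.0008, 0.7 mm / 1000 = 0.0007.

```bash
python3 jog.py '0,0,0.0008,0,0,0
0,0,0.0007,0,0,0
0,0,0,0,0,0' >/dev/null; python3 -c "
from h import *
import cv2
status()
a=bot.grab_frame('scene')[155:255,225:350];cv2.imwrite('pics/p4.png',cv2.resize(a,(750,600),interpolation=2))"
```

```text
t 15.35 case [-84.84   0.75  55.21] F(case) [-1.79  3.94  0.83] open 15.4 grip 11.8
```

View pics/p4.png

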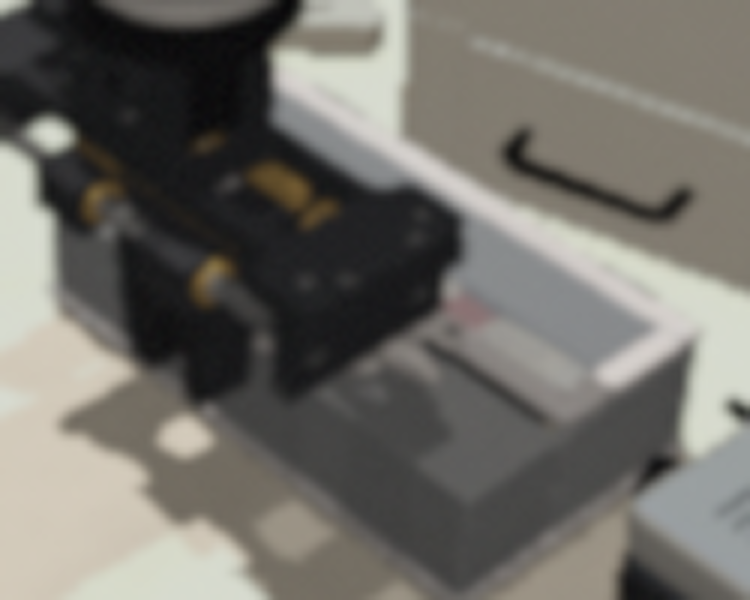

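The gripper covers the knob at about (200,300), so the view can't confirm the handle is level. I'll feel for the stop.

To row units: 0.7 mm / 1000 = 0.0007.

```bash
python3 jog.py '0,0,0.0007,0,0,0
0,0,0.0007,0,0,0
0,0,0,0,0,0' >/dev/null; python3 -c "
from h import *
status()"
```

```text
t 15.7 case [-84.71   0.76  53.84] F(case) [-2.56  4.68  0.28] open 15.7 grip 11.9
```

To row units: 0.7 mm / 1000 = 0.0007.

```bash
python3 jog.py '0,0,0.0007,0,0,0
0,0,0.0007,0,0,0
0,0,0,0,0,0' >/dev/null; python3 -c "
from h import *
status()"
```

```text
t 16.0 case [-84.57   0.73  52.64] F(case) [-2.64  3.74  2.41] open 15.4 grip 11.6
```

To row units: 0.7 mm / 1000 = 0.0007, 0.5 mm / 1000 = 0.0005.

```bash
python3 jog.py '0,0,0.0007,0,0,0
0,0,0.0005,0,0,0
0,0,0,0,0,0' >/dev/null; python3 -c "
from h import *
status()"
```

```text
t 16.3 case [-84.41   0.74  51.67] F(case) [-3.64  4.44  5.89] open 15.3 grip 11.4
```

A firm stop at about 6 N. I'll release, lift clear and look.

To row units: -0.7 mm / 1000 = -0.0007, -0.6 mm / 1000 = -0.0006.

```bash
python3 jog.py '0,-0.0007,-0.0006,0,0,0
0,0,0,0,0,0
0,0,0,0,0,0
0,0,0,0,0,0
0,0,0,0,0,0' 0.5; python3 jog.py '0,0,-0.01,0,0,0
0,0,-0.025,0,0,0
0,0,-0.035,0,0,0
0,0,-0.035,0,0,0
-0.025,-0.025,-0.025,0,0,0
-0.025,-0.035,0,0,0,0
-0.025,-0.035,0,0,0,0
0,-0.035,0,0,0,0
0,0,0,0,0,0'; python3 - <<'E'
from h import *
import cv2
status()
a=bot.grab_frame('scene')[155:255,225:350];a=cv2.resize(a,(500,400),interpolation=2)
b=cv2.resize(bot.grab_frame('top')[150:220,230:345],(300,183),interpolation=2)
c=np.zeros((400,800,3),np.uint8);c[:,:500]=a;c[:183,500:]=b
cv2.imwrite('pics/p5.png',c)
E
```

```text
clock: 16.8
position: [462.0, -48.3, 51.9]
tool_rot: [0.0, 1.0, 0.03, 0.0]
ft_force: [0.2, 0.0, -0.5]
opening: 0.5
grip_force: 0.0
clock: 17.7
position: [378.7, 80.9, 183.0]
tool_rot: [-0.001, 0.999, 0.034, 0.001]
ft_force: [0.4, -0.6, -0.4]
opening: 0.498
grip_force: 0.0
t 17.7 case [-159.35  135.53  182.95] F(case) [ 0.38 -0.61 -0.41] open 43.8 grip 0.0
```

View pics/p5.png

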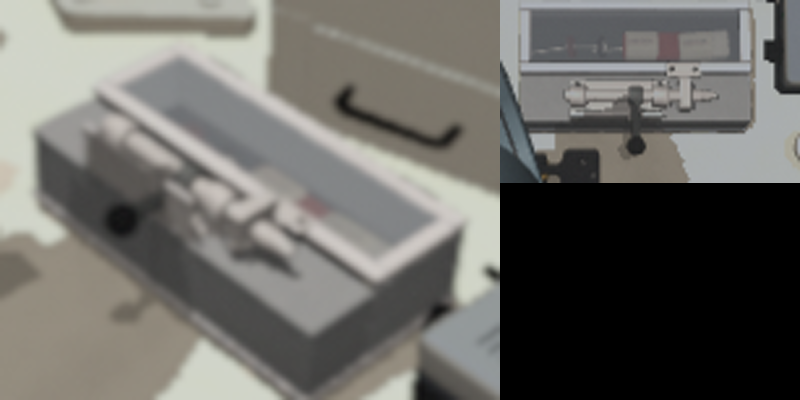

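The lid is shut, the bolt is through the eye, and the handle is in the notch with the knob out in front at scene crop (122,220), top inset (636,145). I'll check the knob's height.

```bash
python3 - <<'E'
from h import *
p,e=tri(("top",230+136*115/300-.5,150+145*70/183-.5),("scene",225+122/4-.5,155+220/4-.5));print(C.inv().apply(p-O),e)
E
```

```text
[-85.28   0.86  74.87] 1.8276509194586676
```

The knob measures (-85.3, 0.9, 74.9), against (-85, about 1, 75) expected for fully down. Handing in.

```bash
python3 -c "
from rig import bot
print(bot.sign_off())"
```

```text
the job is handed in; nothing more can be done
None
```

I shut the lid onto its seal, slid the bolt through the eye, found the notch by feel at about 41 mm travel, and turned the handle fully down; the job is handed in.

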